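# Load the wash carrier and lock its hold-down bar

### The arm

A 6-joint arm with a two-finger parallel gripper is mounted at the origin on a cart in front of the work surface, level with it; the furniture and walls round the work are solid. World frame = base frame: x ahead of the robot, y to its left, z up, the work surface at z = 0. Lengths are in m, angles in rad, forces in N, time in s.
With the tool pointing down it reaches from about 0.375 to 0.9 m from the base axis. Payload 3.1 kg.
Tool frame: the origin (TCP) lies on the centre line of the jaws, within the pads' length; the fingertips stand 8 mm ahead of it and the grasp point (between the pads) lies 11 mm behind it; z points along the fingers, y is the line along which they close (so a half turn about z gives the same grasp; the last joint's range is limited). The gripper opens to 87 mm and grips with 3 to 60 N. Pads are 19 mm wide; open, the fingers measure 117 mm over their backs; the gripper's body (75 mm by 190 mm) begins 51 mm behind the grasp point.
Start: joints at [-0.178, 0.527, 1.433, -0, 1.181, -0.178], TCP at [0.625, 0, 0.231] pointing down, gripper open.
Joint ranges: [-3.08, 3.08], [-0.75, 2.2], [0.22, 2.44], [-1.43, 4.57], [0, 2.65], [-2.85, 2.85]. Speed limits (rad/s): [2.79, 2.79, 3.14, 3.14, 3.14, 3.14].

### API

Orientations are given as a unit quaternion [x, y, z, w].
In Python, from rig import robot gives the robot as it stands. The module is installed in compiled form; this text tells all that it offers.
- The arm moves only by the tool send_rows, never from a script. Its argument "increments" is one flat list of numbers, 7 for each row, row after row: the turn, a rotation vector about the world's x, y, z in rad, then the shift along the world's x, y, z in cm, then the opening, from 0 (shut) to 1 (fully open). A call has 1 to 20 rows; each row shifts and turns the commanded pose from where the row before left it; what a row does not reach is not made up. A row lasts 1/12 s, in which the tool goes at most 41.7 mm and 7.16 degrees, less where a joint would pass 70% of its speed; a pose out of reach is approached as far as the arm can. A call is refused whole if a number of a shift passes 4.17 or a number of a turn 0.125, either way. A call with a gripper value outside its range is refused whole. The fingers move at their own pace and stop on an object; "newtons" is the grip in N (left out, the last holds). Time passes only in rows, so rows that do not move let the fingers close. It gives the time, the measured TCP pose, the force, the opening and the grip force at its end, in the units of the state.
- robot.get_obs(): the state, without advancing time (a new reading comes with each control period).
- robot.camera(name): name is "scene" or "side" or "wrist"; returns a dict with "image" (420x560x3 uint8, red, green, blue), "range_z" (420x560 float32, m along the optical axis (not along the pixel's ray), 0 where there is no reading), "fx", "fy", "cx", "cy" (pixels), "R" (3x3) and "t" (3): a world point X has camera coordinates R X + t. Camera axes: x right, y down, z forward; pixel columns grow to the right and rows downward; lengths in m; the calibration is good to about 2 mm. A picture is of the moment at which its call begins.
- robot.hand_in(): hands the job in; it is judged then, once.
The state is a dict: "time": time; "q": joint angles; "joint_velocities": joint speeds; "joint_torque": joint torques, N m; "position": TCP position; "tool_rot": TCP orientation; "ft_force": force on the tool from outside, world axes, zero at the start; "moment": the same for the moment, N m; "grip_width": finger opening in m; "grip_force": force on a finger pad.
Only numpy, scipy, OpenCV 4.12 (cv2) and the standard library are available. Lean on these libraries where they do the work, as an engineer would, in place of code of your own. Each camera call takes 0.05 s, during which the arm holds its last target. There are 200 camera calls.

### The job

Load the empty tube racks into the wash carrier for the washer: throw the carrier's lever to its release notch (the end notch nearest the robot), then swing the hold-down bar fully open against its open stop, and lay every rack flat in a bay of its own between the corner guides. Then push the bar fully shut over the racks against its closed stop, and last throw the lever back into the middle notch, the one marked with the white pointer plate. Leave the marker and the tweezers where they lie.

Things in the scene. Friction and masses are not known exactly. Their poses are not given: they have to be found in the camera images.
- carrier: fixed aluminium base plate 370 (own x, away from robot) x 276 (y, left) x 8 mm, origin under its centre. Four bays, 2 x 2, long sides along own y, each 70 x 118 mm between steel guides that rise 10 mm above the plate: on the long sides only at the corners (the middle 78 mm is open for fingers), 50 mm long on the short sides. Two steel blocks 48 mm high are the bar's stops.
- bay_1 (a point): centre of the front left bay's floor, 8 mm above the desk; axes as the carrier's
- bay_2 (a point): centre of the front right bay's floor, 8 mm above the desk; axes as the carrier's
- bay_3 (a point): centre of the rear left bay's floor, 8 mm above the desk; axes as the carrier's
- bay_4 (a point): centre of the rear right bay's floor, 8 mm above the desk; axes as the carrier's
- rack_1: loose empty open tube rack, a plain box with a divider grid, 60 (own x) x 108 (own y) x 26 mm (z), 0.11 kg, outer walls 3 mm; origin at the centre of its underside, z up; identical either way round. Three or four racks are there in a run (None: absent). Grip it across the 60 mm width.
- rack_2: loose empty open tube rack, a plain box with a divider grid, 60 (own x) x 108 (own y) x 26 mm (z), 0.11 kg, outer walls 3 mm; origin at the centre of its underside, z up; identical either way round. Three or four racks are there in a run (None: absent). Grip it across the 60 mm width.
- rack_3: loose empty open tube rack, a plain box with a divider grid, 60 (own x) x 108 (own y) x 26 mm (z), 0.11 kg, outer walls 3 mm; origin at the centre of its underside, z up; identical either way round. Three or four racks are there in a run (None: absent). Grip it across the 60 mm width.
- rack_4: loose empty open tube rack, a plain box with a divider grid, 60 (own x) x 108 (own y) x 26 mm (z), 0.11 kg, outer walls 3 mm; origin at the centre of its underside, z up; identical either way round. Three or four racks are there in a run (None: absent). Grip it across the 60 mm width.
- bar (a joint): hold-down bar, flat aluminium 272 x 48 x 8 mm on an upright pin at the carrier's front. 0 = shut (points along carrier +x, over the inner ends of all four bays; starts there), 1.5 = fully open (anticlockwise, points to carrier +y, left); a stop at each. Underside 39, top 47 mm above the desk; top of a seated rack 34 mm. Friction (2 N at the knob) holds it where it is left.
- bar_pin (a point): the bar's upright pivot axis, at the height of the bar's top (47 mm)
- bar_knob (a point): centre of the black upright cylindrical knob on the bar's free end, 249 mm from the pin; diameter 24 mm, from 53 to 73 mm above the desk, on a 12 mm neck
- lever (a joint): level lever at the rear right on an upright pivot, positive anticlockwise. Sprung notches between four round steel teeth: 0 = release (nearest the robot), 0.55 = middle, marked by a white pointer plate (lever along carrier -y; starts there), 1.1 = unused, farthest. Takes 3 to 7 N at the knob; past the crests (0.275, 0.825) it springs on into the next notch.
- lever_pivot (a point): the lever's upright pivot axis, 30 mm above the desk
- lever_knob (a point): centre of the black upright cylindrical knob on the lever's end, 80 mm from the pivot; diameter 22 mm, from 36 to 64 mm above the desk; the lever arm under it lies at 28 to 34 mm
- marked_notch (a point): where the lever knob's axis stands when the lever is in the marked middle notch (30 mm above the desk)
- marker: loose black and white marker pen, 135 mm long, 17 mm thick, a bystander to be left alone; origin at the centre of its underside
- tweezers: loose steel tweezers, 122 x 13 x 9 mm, a bystander to be left alone; origin at the centre of its underside

How it is judged:
On the way, in this order (a step that is already met when the one before it is completed fails the run):
1. the lever stands in the release notch (value of joint lever between -0.06 and 0.1 rad), for 0.2 s.
2. the bar is fully open, against its open stop (value of joint bar above 1.44 rad), for 0.2 s.
3. every rack lies flat in a bay of its own ((horizontal distance between rack_1 and bay_1 below 0.01 m or horizontal distance between rack_1 and bay_2 below 0.01 m or horizontal distance between rack_1 and bay_3 below 0.01 m or horizontal distance between rack_1 and bay_4 below 0.01 m) and z of rack_1 in the frame of bay_1 between -0.004 and 0.004 m and angle between each of rack_1, rack_2, rack_3, rack_4's own z axis and vertical below 0.06 rad and angle between the y axis of each of rack_1, rack_2, rack_3, rack_4 and the y axis of carrier, either way round below 0.25 rad and (horizontal distance between rack_2 and bay_1 below 0.01 m or horizontal distance between rack_2 and bay_2 below 0.01 m or horizontal distance between rack_2 and bay_3 below 0.01 m or horizontal distance between rack_2 and bay_4 below 0.01 m) and z of rack_2 in the frame of bay_1 between -0.004 and 0.004 m and (horizontal distance between rack_3 and bay_1 below 0.01 m or horizontal distance between rack_3 and bay_2 below 0.01 m or horizontal distance between rack_3 and bay_3 below 0.01 m or horizontal distance between rack_3 and bay_4 below 0.01 m) and z of rack_3 in the frame of bay_1 between -0.004 and 0.004 m and (horizontal distance between rack_4 and bay_1 below 0.01 m or horizontal distance between rack_4 and bay_2 below 0.01 m or horizontal distance between rack_4 and bay_3 below 0.01 m or horizontal distance between rack_4 and bay_4 below 0.01 m) and z of rack_4 in the frame of bay_1 between -0.004 and 0.004 m), for 0.2 s.
4. the bar is fully shut over the loaded racks (all of step 3 and value of joint bar below 0.04 rad), for 0.2 s.
5. the lever stands in the marked middle notch, with the bar shut (value of joint lever between 0.43 and 0.67 rad and value of joint bar below 0.04 rad), for 0.2 s.
At the end, for the whole second after the job is handed in: Each rack present lies flat (4 mm, 0.06 rad) in a bay of its own, within 10 mm of the bay's centre and 0.25 rad of its direction; the bar is shut (under 0.04 rad) and the lever stands in the marked middle notch (0.43 to 0.67 rad) (all of step 3 and all of step 5 and velocity of joint lever between -0.1 and 0.1 rad/s); the robot touches nothing.
It fails at once if the marker is shifted by more than 3 cm (distance of marker from where it was at the start of the episode above 0.03 m).
It fails at once if the tweezers is shifted by more than 3 cm (distance of tweezers from where it was at the start of the episode above 0.03 m).
Of rack_1, rack_2, rack_3, rack_4 only 3 to 4 are there at a start; the rules pass over those that are not, and their reading is None.
At some moment in a run one of rack_1, rack_2, rack_3, rack_4 may be knocked a few centimetres aside while the robot is not near it.
Once in a run the grip may slacken for a moment while it holds something.
It also fails if it takes over 192 s, if anything falls off the work surface, if the arm or the gripper's body presses on something with over 40 N, if the wrist force passes 120 N, or if a joint passes its speed limit or range.

## Working session

There is one attempt and no reset: what is moved stays moved. The work goes in short steps, Python scripts to look and compute and a tool call to move; the robot and the scene stay as the last step left them, time stands still between calls to the robot, and variables do not carry over. Pictures are saved under pics/ and viewed, at most 14 in all, crops included, and the job is handed in when it is done.

Besides the shell and the picture viewer there is one more tool, called after "Call:" as a command line: name --argument value ..., lists and objects as JSON in quotes. send_rows: Moves the arm, as the interface text tells. Its arguments: {"type":"object","properties":{"increments":{"type":"array"},"newtons":{"type":"number"}},"required":["increments"]}

```bash
mkdir -p pics; cat > h.py <<'E'
import numpy as np, cv2
from rig import robot
def cap(name,fn=None):
    c=robot.camera(name)
    if fn: cv2.imwrite('pics/'+fn,c['image'][:,:,::-1])
    return c
def ray(c,u,v,z):
    R=np.array(c['R']);t=np.array(c['t']);o=-R.T@t
    d=R.T@np.array([(u-c['cx'])/c['fx'],(v-c['cy'])/c['fy'],1.])
    return o+d*(z-o[2])/d[2]
def cloud(c):
    z=c['range_z'];v,u=np.mgrid[:z.shape[0],:z.shape[1]]
    P=np.stack([(u-c['cx'])/c['fx']*z,(v-c['cy'])/c['fy']*z,z],-1)
    W=(P-np.array(c['t']))@np.array(c['R'])
    W[z==0]=np.nan
    return W
def proj(c,X):
    p=np.array(c['R'])@np.array(X)+np.array(c['t']);return p[0]/p[2]*c['fx']+c['cx'],p[1]/p[2]*c['fy']+c['cy']
E
python3 - <<'E'
from h import *
for n in ['scene','side','wrist']:
    c=cap(n,n+'0.png');print(n,-np.array(c['R']).T@c['t'],np.array(c['R'])[2],c['fx'])
print(robot.get_obs())
E
```

```text
scene [-0.32322494 -1.02365898  0.87943969] [ 0.58222236  0.60152467 -0.54697824] 519.4471896647631
side [0.07684025 1.04260883 0.78077002] [ 0.32133914 -0.80117838 -0.50483102] 414.04953328004393
wrist [0.62452994 0.07311738 0.38414617] [-0.00191921 -0.26994207 -0.96287465] 333.62921577557313
{'time': 0.15, 'q': array([-1.78484257e-01,  5.28278418e-01,  1.43359793e+00, -2.85760707e-05,
        1.18140874e+00, -1.78546022e-01]), 'joint_velocities': array([ 0.00017007, -0.00256291, -0.00450606, -0.00013211, -0.00145634,
       -0.00184755]), 'joint_torque': array([ 9.14956272e-04, -4.40429199e+01, -1.76841742e+01,  6.33679633e-02,
        5.52540855e-02, -1.06930895e-04]), 'position': array([6.24451902e-01, 1.30191266e-04, 2.29783773e-01]), 'tool_rot': array([ 7.07080847e-01,  7.07132208e-01, -4.93460865e-04, -6.87572757e-04]), 'ft_force': array([0.40414646, 0.31700834, 0.05845745]), 'moment': array([0.05756475, 0.03637628, 0.01953992]), 'grip_force': 0.0, 'grip_width': 0.08720525651280574}
```

View pics/scene0.png

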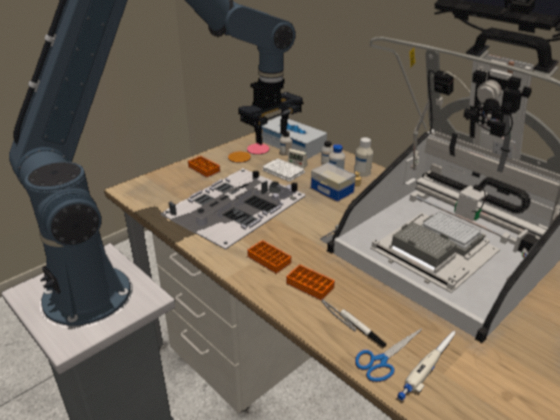

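View pics/side0.png

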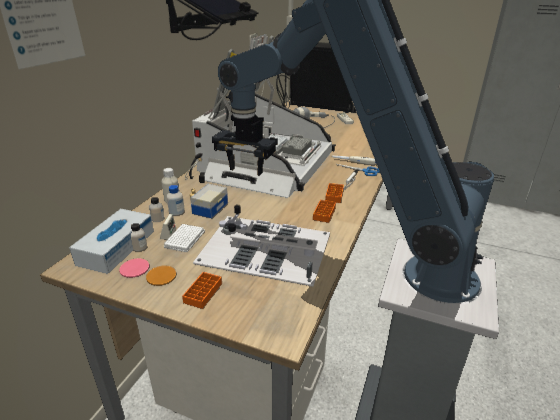

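View pics/wrist0.png

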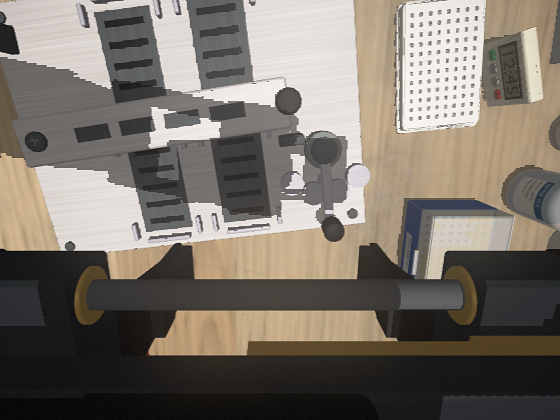

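```bash
cat >> h.py <<'E'
def racks(c,ztop=0.026,amin=60):
    im=c['image'];hsv=cv2.cvtColor(im,cv2.COLOR_RGB2HSV)
    m=((hsv[...,0]<14)&(hsv[...,1]>190)&(hsv[...,2]>60)).astype(np.uint8)
    m=cv2.morphologyEx(m,cv2.MORPH_CLOSE,np.ones((7,7)))
    W=cloud(c);out=[]
    n,l,s,ce=cv2.connectedComponentsWithStats(m)
    for i in range(1,n):
        if s[i,4]<amin: continue
        P=W[l==i];P=P[~np.isnan(P[:,0])]
        zt=np.percentile(P[:,2],95)
        T=P[P[:,2]>zt-0.006]
        r=cv2.minAreaRect((T[:,:2]*1000).astype(np.float32))
        out.append((ce[i].round(),s[i,4],round(zt,3),np.round(r[0],1),np.round(r[1],1),round(r[2],1)))
    return out
E
python3 - <<'E'
from h import *
for n in ['scene','side']:
    c=cap(n)
    for r in racks(c): print(n,*r)
c=cap('wrist');W=cloud(c)
for nm,u,v,z in [('pin',36,142,.047),('knob',288,100,.073),('piv',322,150,.04),('lk',333,228,.064),('bl',57,250,.008),('br',365,222,.008)]:
    print(nm,ray(c,u,v,z).round(4),W[min(v,419),u].round(4))
E
```

```text
scene [204. 166.] 353 0.026 [597.9 318.2] [ 64.5 115.4] 3.1
scene [291. 270.] 1708 0.026 [ 418.  -284.8] [ 70.2 260. ] 3.4
side [328. 203.] 619 0.024 [ 418.1 -279.4] [ 67.  265.4] 3.4
side [202. 290.] 818 0.024 [597.7 326.4] [ 61.5 110.8] 1.3
pin [0.3865 0.0491 0.047 ] [0.3911 0.0496 0.0536]
knob [0.6357 0.0875 0.073 ] [0.6357 0.0875 0.0732]
piv [0.6721 0.0406 0.04  ] [0.6725 0.0403 0.0367]
lk [ 0.6828 -0.0352  0.064 ] [ 0.6828 -0.0352  0.0642]
bl [ 0.3595 -0.0823  0.008 ] [ 0.3554 -0.0847  0.0022]
br [ 0.7305 -0.0467  0.008 ] [ 0.7324 -0.0488  0.0012]
```

```bash
python3 - <<'E'
from h import *
a=cv2.imread('pics/scene0.png')[150:300,140:350];cv2.imwrite('pics/s0c.png',cv2.resize(a,None,fx=3.7,fy=3.7,interpolation=2))
E
```

```text
(no output)
```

View pics/s0c.png

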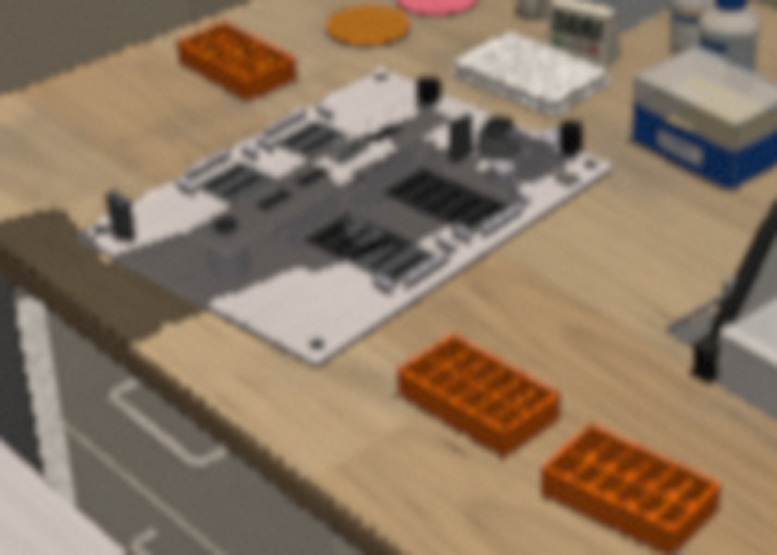

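```bash
python3 - <<'E'
from h import *
c=cap('wrist','w1.png');W=cloud(c)
for a,b in [((.74,.9),(-.14,-.05)),((.74,.9),(-.05,.1)),((.74,.9),(.1,.25))]:
    m=(W[...,0]>a[0])&(W[...,0]<a[1])&(W[...,1]>b[0])&(W[...,1]<b[1])&(W[...,2]>.02)&(W[...,2]<.16)
    P=W[m];print(a,b,P.min(0).round(3),P.max(0).round(3)) if len(P) else None
# plate points -> white low pixels in carrier
g=c['image'].min(2)
m=(abs(W[...,2]-.008)<.004)&(W[...,1]>-.1)&(W[...,0]>.3)&(W[...,0]<.8)
for v in (20,60,100,130,160,190,215):   # right edge
    row=np.where(m[v])[0]; 
    rr=[u for u in range(335,400) if g[v,u]>110]
    print(v,max(rr) if rr else None, ray(c,max(rr),v,.008).round(4) if rr else None)
# dark slots
d=((c['image'].max(2)<60)&(W[...,2]<.02)&(W[...,2]>0)).astype(np.uint8);d[245:]=0
n,l,s,ce=cv2.connectedComponentsWithStats(d)
for i in range(1,n):
    if s[i,4]>60: print(ce[i].round(1),s[i,4],ray(c,*ce[i],.008).round(4))
E
```

```text
(0.74, 0.9) (-0.14, -0.05) [ 0.775 -0.103  0.02 ] [ 0.862 -0.05   0.069]
(0.74, 0.9) (-0.05, 0.1) [ 0.779 -0.05   0.02 ] [0.9   0.1   0.076]
(0.74, 0.9) (0.1, 0.25) [0.837 0.1   0.02 ] [0.868 0.149 0.062]
20 398 [0.7485 0.1673 0.008 ]
60 399 [0.7533 0.1301 0.008 ]
100 398 [0.7561 0.0905 0.008 ]
130 399 [0.7603 0.0592 0.008 ]
160 399 [0.7636 0.0264 0.008 ]
190 399 [ 0.7671 -0.0081  0.008 ]
215 399 [ 0.7701 -0.0381  0.008 ]
[123.   21.6] 265 [0.4704 0.166  0.008 ]
[11.8 39.8] 174 [0.3542 0.1493 0.008 ]
[127.5  43.2] 265 [0.4725 0.1461 0.008 ]
[132.2  64.1] 248 [0.4751 0.1262 0.008 ]
[133.7  89.8] 831 [0.4737 0.1009 0.008 ]
[235.  140.3] 219 [0.5799 0.0481 0.008 ]
[150.2 167.3] 1008 [0.4829 0.0182 0.008 ]
[237.6 158.4] 221 [0.5822 0.0281 0.008 ]
[240.2 175.9] 212 [0.5846 0.0083 0.008 ]
[242.9 193. ] 198 [ 0.5871 -0.0116  0.008 ]
[162.3 202.5] 155 [ 0.4928 -0.0229  0.008 ]
[247.9 209. ] 122 [ 0.5924 -0.0308  0.008 ]
```

Call:
send_rows --increments '[0,0,0,2,-1.2,0,1,0,0,0,2,-1.2,-2,1,0,0,0,1.8,-1.2,-3,1,0,0,0,0,0,-3,1,0,0,0,0,0,-3,1,0,0,0,0,0,-3,1,0,0,0,0,0,-3,1,0,0,0,0,0,-1.2,0.5,0,0,0,0,0,0,0.3,0,0,0,0,0,0,0.15,0,0,0,0,0,0,0.15,0,0,0,0,0,0,0.15,0,0,0,0,0,0,0.15,0,0,0,0,0,0,0.15]' --newtons 15

```text
time: 1.52
position: [0.6839, -0.0361, 0.0503]
tool_rot: [0.707, 0.707, 0.001, 0.001]
ft_force: [-0.3, 0.1, 0.0]
grip_width: 0.0485
grip_force: 0.0
```

Call:
send_rows --increments '[0,0,0,0,0,0,0.1,0,0,0,0,0,0,0.1,0,0,0,0,0,0,0.1,0,0,0,0,0,0,0.1,0,0,0,0,0,0,0.1,0,0,0,0,0,0,0.1]'

```text
time: 2.02
position: [0.6837, -0.0361, 0.0487]
tool_rot: [0.707, 0.707, 0.0, 0.001]
ft_force: [1.5, 0.6, 0.9]
grip_width: 0.0217
grip_force: 15.0
```

Call:
send_rows --increments '[0,0,0,-0.6,-0.05,0,0.1,0,0,0,-0.6,-0.03,0,0.1,0,0,0,-0.6,0.02,0,0.1,0,0,0,-0.6,0.08,0,0.1,0,0,0,-0.6,0.14,0,0.1,0,0,0,-0.6,0.2,0,0.1,0,0,0,-0.6,0.26,0,0.1,0,0,0,-0.1,0.04,0,0.1,0,0,0,0,0,0,0.1,0,0,0,0,0,0,0.1]'

```text
time: 2.85
position: [0.6396, -0.0295, 0.0487]
tool_rot: [0.707, 0.707, -0.0, 0.0]
ft_force: [2.0, -2.7, -0.3]
grip_width: 0.0214
grip_force: 15.0
```

Call:
send_rows --increments '[0,0,0,0,0,0,0.6,0,0,0,0,0,0,0.6,0,0,0,0,0,0,0.6,0,0,0,0,0,3,0.6,0,0,0,0,0,4,0.6,0,0,0,0,0,4,0.6,0,0,0,-2,-1,4,0.6,0,0,0,-3,-2,4,0.6,0,0,0,-3,-2,4,0.6,0,0,0,0,-2,4,0.6,0,0,0,0,-2,4,0.6,0,0,0,0,0,0,0.6,0,0,0,0,0,0,0.6]'

```text
time: 3.93
position: [0.5759, -0.1073, 0.334]
tool_rot: [0.707, 0.707, 0.001, 0.002]
ft_force: [-0.3, 0.3, -1.3]
grip_width: 0.0524
grip_force: 0.0
```

```bash
python3 - <<'E'
from h import *
c=cap('wrist','w2.png');W=cloud(c);print(robot.get_obs()['position'])
cv2.imwrite('pics/w2c.png',cv2.resize(c['image'][:300,:,::-1],None,fx=1.42,fy=1.42))
d=((c['image'].max(2)<60)&(W[...,2]<.02)&(W[...,2]>0)).astype(np.uint8);d[245:]=0
n,l,s,ce=cv2.connectedComponentsWithStats(d)
for i in range(1,n):
    if s[i,4]>60: print(ce[i].round(1),s[i,4],ray(c,*ce[i],.008).round(4))
E
```

```text
[ 0.5747631  -0.10623479  0.33165868]
[211.1  92.6] 107 [ 0.4902 -0.0028  0.008 ]
```

View pics/w2c.png

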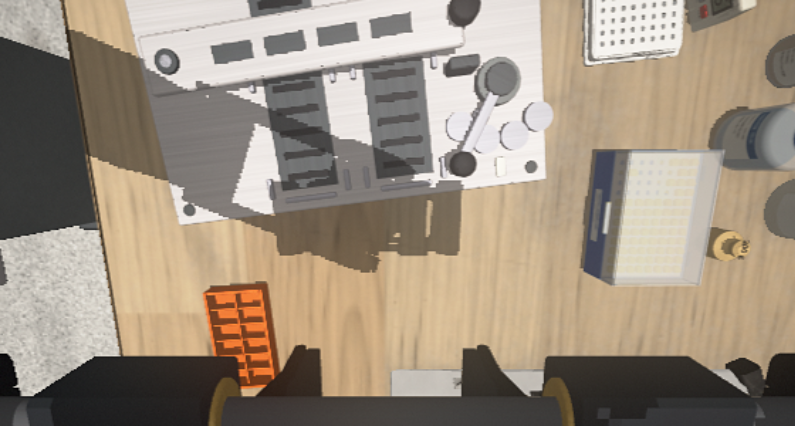

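```bash
python3 - <<'E'
from h import *
c=cap('wrist');W=cloud(c)
for u,v in [(167,61),(463,10),(463,163),(497,80),(189,210),(531,166)]:
    a,b=int(u/1.42),int(v/1.42);p=W[b,a];print(p.round(4),ray(c,u/1.42,v/1.42,p[2]).round(4))
for r in racks(c): print(r)
E
```

```text
[0.3885 0.0519 0.0548] [0.3891 0.0508 0.0548]
[0.6305 0.0833 0.0724] [0.6306 0.0833 0.0724]
[ 0.6362 -0.0297  0.065 ] [ 0.6363 -0.0306  0.065 ]
[0.6672 0.0395 0.0369] [0.6672 0.0391 0.0369]
[ 0.3752 -0.0736  0.0118] [ 0.3752 -0.0748  0.0118]
[ 0.7096 -0.0319  0.0074] [ 0.711  -0.0331  0.0074]
(array([172., 236.]), np.int32(2437), np.float64(0.026), array([ 449. , -149.2]), array([229.9,  98. ]), 61.5)
```

Call:
send_rows --increments '[0,0,0,1.2,3.5,-2,0.7,0,0,0,1.2,3.5,-2,0.7,0,0,0,1.2,3.5,-2,0.7,0,0,0,1.2,3.5,-2,0.7,0,0,0,1.3,3,-2,0.7,0,0,0,0,1.9,-2.5,0.7,0,0,0,0,0,-3.5,0.7,0,0,0,0,0,-3.5,0.7,0,0,0,0,0,-3.5,0.7,0,0,0,0,0,-2.5,0.7,0,0,0,0,0,-1.6,0.5,0,0,0,0,0,0,0.4,0,0,0,0,0,0,0.1,0,0,0,0,0,0,0.1,0,0,0,0,0,0,0.1,0,0,0,0,0,0,0.1,0,0,0,0,0,0,0.1,0,0,0,0,0,0,0.1,0,0,0,0,0,0,0.1]' --newtons 25

```text
time: 5.62
position: [0.6356, 0.0812, 0.0611]
tool_rot: [0.707, 0.707, -0.0, -0.0]
ft_force: [-0.6, 0.8, -1.7]
grip_width: 0.0233
grip_force: 25.0
```

Call:
send_rows --increments '[0,0,0,-0.43,2.45,0,0.1,0,0,0,-0.67,2.4,0,0.1,0,0,0,-0.91,2.32,0,0.1,0,0,0,-1.13,2.22,0,0.1,0,0,0,-1.35,2.09,0,0.1,0,0,0,-1.55,1.95,0,0.1,0,0,0,-1.74,1.78,0,0.1,0,0,0,-1.91,1.6,0,0.1,0,0,0,-2.06,1.4,0,0.1,0,0,0,-2.19,1.19,0,0.1,0,0,0,-2.29,0.97,0,0.1,0,0,0,-2.38,0.73,0,0.1,0,0,0,-2.44,0.49,0,0.1,0,0,0,-2.0,0.2,0,0.1,0,0,0,0,0,0,0.1,0,0,0,0,0,0,0.1]'

```text
time: 6.95
position: [0.4066, 0.3026, 0.0619]
tool_rot: [0.708, 0.707, 0.004, -0.0]
ft_force: [-1.1, 12.5, -2.7]
grip_width: 0.0235
grip_force: 25.0
```

Call:
send_rows --increments '[0,0,0,-0.6,0,0,0.1,0,0,0,-0.6,0,0,0.1,0,0,0,-0.6,0,0,0.1,0,0,0,-0.6,0,0,0.1,0,0,0,-0.3,0,0,0.1,0,0,0,0,0,0,0.1]'

```text
time: 7.45
position: [0.3818, 0.3022, 0.0619]
tool_rot: [0.707, 0.707, 0.005, 0.001]
ft_force: [0.6, 10.4, -4.5]
grip_width: 0.0233
grip_force: 24.9
```

Call:
send_rows --increments '[0,0,0,-0.3,0,0,0.1,0,0,0,-0.3,0,0,0.1,0,0,0,-0.3,-0.1,0,0.1,0,0,0,0,0,0,0.1,0,0,0,0,0,0,0.1]'

```text
time: 7.87
position: [0.3767, 0.3018, 0.062]
tool_rot: [0.707, 0.707, 0.008, 0.003]
ft_force: [7.0, 8.6, -8.6]
grip_width: 0.0234
grip_force: 24.9
```

Call:
send_rows --increments '[0,0,0,0,0,0,0.1,0,0,0,0,0,0,0.7,0,0,0,0,0,0,0.7,0,0,0,0,0,0,0.7,0,0,0,0,0,3,0.7,0,0,0,0,0,4,0.7,0,0,0,2,-3,4,1,0,0,0,3.2,-3.5,4,1,0,0,0,3.2,-3.5,4,1,0,0,0,3.2,-3.5,4,1,0,0,0,3.2,-3.5,3,1,0,0,0,0,-3.5,2,1,0,0,0,0,-3.5,0,1,0,0,0,0,-3.5,0,1,0,0,0,0,-3.0,0,1,0,0,0,0,0,0,1,0,0,0,0,0,0,1,0,0,0,0,0,0,1]'

```text
time: 9.37
position: [0.4721, 0.0436, 0.2846]
tool_rot: [0.707, 0.707, -0.0, -0.001]
ft_force: [0.0, -0.1, 0.5]
grip_width: 0.0868
grip_force: 0.0
```

```bash
python3 - <<'E'
from h import *
c=cap('wrist','w3.png');W=cloud(c);print(robot.get_obs()['position'])
g=c['image'];d=((g.max(2)<70)&(W[...,2]<.03)&(W[...,2]>-.01)).astype(np.uint8);d[245:]=0
n,l,s,ce=cv2.connectedComponentsWithStats(d)
for i in range(1,n):
    if s[i,4]>30: print(ce[i].round(1),s[i],ray(c,*ce[i],.008).round(4))
for n in ['scene','side']:
  cc=cap(n)
  for r in racks(cc): print(n,*r)
E
```

```text
[0.47230286 0.04410361 0.28465188]
[125.5 130.4] [120  91  12  85 139] [0.2831 0.1007 0.008 ]
[276.1 131.1] [ 256  103   49   51 1385] [0.4727 0.0996 0.008 ]
[286.7 180.7] [266 170  43  23 573] [0.4866 0.0364 0.008 ]
[  2.6 219.9] [  0 191   8  54 264] [ 0.1021 -0.0171  0.008 ]
scene [204. 166.] 356 0.026 [596.3 321.3] [ 63.1 111.8] 3.0
scene [291. 270.] 1711 0.026 [ 417.3 -285. ] [ 73.3 260.8] 3.0
side [328. 203.] 621 0.024 [ 417.3 -277.8] [ 67.5 262.7] 3.3
side [202. 290.] 817 0.024 [597.6 327.2] [ 62.4 110. ] 1.1
```

View pics/w3.png

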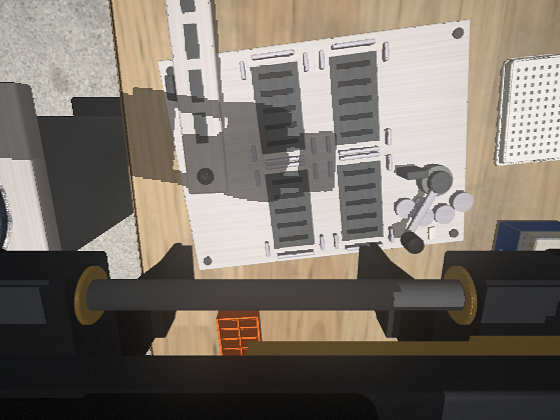

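```bash
python3 - <<'E'
from h import *
c=cap('wrist');W=cloud(c)
S=[ray(c,u,v,.010) for u,v in [(208,261),(459,234),(457,33),(171,70)]]
print(np.array(S).round(4))
R=lambda u,v,z:ray(c,u,v,z)[:2].round(4)
print('FL',R(273,54,.018),R(283,153,.018),'FR',R(285,163,.018),R(296,254,.018))
print('RL',R(353,43,.018),R(358,150,.018),'RR',R(359,158,.018),R(368,244,.018))
print('slots', [R(u,v,.008) for u,v in [(276,111),(355,100),(290,209),(361,202)]])
# panel mask
g=c['image'];hs=g.max(2)
y=np.deg2rad(7)
ct=np.mean(S,0)[:2];print('ctr',ct)
a=cv2.resize(g[20:270,220:420,::-1],None,fx=3,fy=2.4*1.25) 
cv2.imwrite('pics/w3c.png',cv2.resize(g[30:270,150:480,::-1],None,fx=2.4,fy=2.4,interpolation=2))
E
```

```text
[[ 0.3786 -0.0762  0.01  ]
 [ 0.7227 -0.0356  0.01  ]
 [ 0.6832  0.2118  0.01  ]
 [ 0.3474  0.1713  0.01  ]]
FL [0.4694 0.1877] [0.4819 0.0741] FR [0.4845 0.0616] [ 0.5007 -0.062 ]
RL [0.5613 0.1995] [0.5754 0.078 ] RR [0.5774 0.068 ] [ 0.5975 -0.0473]
slots [array([0.473 , 0.1246]), array([0.57  , 0.1377]), array([ 0.4921, -0.0013]), array([0.5866, 0.0086])]
ctr [0.53296935 0.0678003 ]
```

View pics/w3c.png

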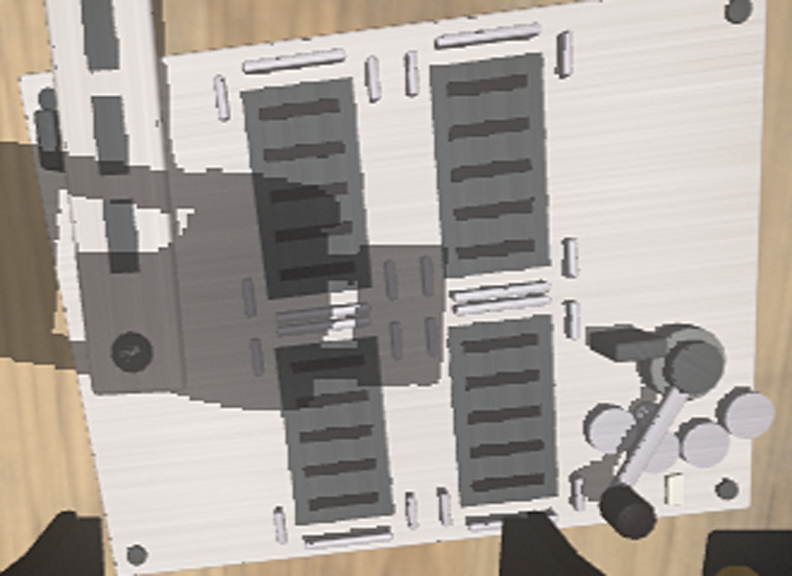

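```bash
python3 - <<'E'
from h import *
c=cap('wrist')
Q={'FL':[(244,92),(352,80),(371,286),(267,298)],'RL':[(430,66),(541,53),(550,264),(447,277)],'FR':[(274,350),(377,337),(393,514),(295,524)],'RR':[(448,325),(552,314),(557,495),(463,507)]}
C={}
for k,q in Q.items():
    P=np.array([ray(c,150+u/2.4,30+v/2.4,.008)[:2] for u,v in q]);C[k]=P.mean(0)
    d=P[0]+P[1]-P[2]-P[3];print(k,P.mean(0).round(4),'len',np.linalg.norm(d/2).round(4),'w',np.linalg.norm((P[1]+P[2]-P[0]-P[3])/2).round(4),'yaw',np.degrees(np.arctan2(-d[0],d[1])).round(2))
for a,b in [('FL','RL'),('FR','RR'),('FL','FR'),('RL','RR')]:
    d=C[b]-C[a];print(a,b,np.linalg.norm(d).round(4),np.degrees(np.arctan2(d[1],d[0])).round(2))
print(np.mean(list(C.values()),0))
E
```

```text
FL [0.4765 0.1255] len 0.1023 w 0.0549 yaw 6.34
RL [0.5703 0.1374] len 0.1034 w 0.0546 yaw 7.48
FR [ 0.4917 -0.0039] len 0.1025 w 0.0565 yaw 6.57
RR [0.586  0.0083] len 0.1046 w 0.0548 yaw 7.08
FL RL 0.0945 7.21
FR RR 0.0951 7.38
FL FR 0.1303 -83.28
RL RR 0.13 -83.03
[0.53113047 0.06682611]
```

Call:
send_rows --increments '[0,0,0,2.1,3,0,1,0,0,0,2.1,3,0,1,0,0,0,2.1,3,0,1,0,0,0,2.1,3,0,1,0,0,0,2.1,3,0,1,0,0,0,2,3,0,1,0,0,0,0,0,0,1,0,0,0,0,0,0,1,0,0,0,0,0,0,1]'

```text
time: 10.37
position: [0.5971, 0.2237, 0.2842]
tool_rot: [0.707, 0.708, -0.001, -0.0]
ft_force: [0.9, -0.6, 1.0]
grip_width: 0.087
grip_force: 0.0
```

```bash
cat >> h.py <<'E'
def topfit(c,box=None):
    "racks in wrist view: orange mask pixels cast on z=.026, minAreaRect"
    im=c['image'];hsv=cv2.cvtColor(im,cv2.COLOR_RGB2HSV);W=cloud(c)
    m=((hsv[...,0]<16)&(hsv[...,1]>170)&(hsv[...,2]>50)&(W[...,2]<.04))
    m=cv2.morphologyEx(m.astype(np.uint8),cv2.MORPH_CLOSE,np.ones((5,5)))
    n,l,s,ce=cv2.connectedComponentsWithStats(m)
    for i in range(1,n):
        if s[i,4]<400: continue
        T=W[(l==i)&(W[...,2]>np.nanpercentile(W[l==i][:,2],90)-.005)]
        r=cv2.minAreaRect((T[:,:2]*1000).astype(np.float32))
        print(ce[i].round(),s[i],'rect',np.round(r[0],1),np.round(r[1],1),round(r[2],1),'ztop',np.median(T[:,2]).round(4))
E
python3 - <<'E'
from h import *
c=cap('wrist','w4.png');print(robot.get_obs()['position'],robot.get_obs()['tool_rot']);topfit(c)
E
```

```text
[0.5970721  0.22300438 0.28451309] [ 7.06921479e-01  7.07291453e-01 -8.43637405e-04 -3.34745346e-04]
[279.  90.] [ 252   42   53   99 4956] rect [600.6 323.9] [ 59.2 107.6] 1.7 ztop 0.0248
[399. 106.] [ 366   71   67   70 3680] rect [749.5 309.2] [81.8 82.3] 89.8 ztop 0.006
```

Call:
send_rows --increments '[0,0,0.03,0.1,3.4,0,1,0,0,0,0.1,3.4,-3,1,0,0,0,0.15,3.25,-4,1,0,0,0,0,0,-4,1,0,0,0,0,0,-4,1,0,0,0,0,0,-4,1,0,0,0,0,0,-3,1,0,0,0,0,0,-3,1,0,0,0,0,0,-2,1,0,0,0,0,0,0,0.9,0,0,0,0,0,0,0.6,0,0,0,0,0,0,0.5,0,0,0,0,0,0,0.5,0,0,0,0,0,0,0.5,0,0,0,0,0,0,0.5]' --newtons 20

```text
time: 11.67
position: [0.6023, 0.3149, 0.0273]
tool_rot: [0.696, 0.718, 0.001, 0.001]
ft_force: [-1.0, -1.3, 4.6]
grip_width: 0.0595
grip_force: 20.0
```

Call:
send_rows --increments '[0,0,0,0,0,0,0.9,0,0,0,0,0,0,0.9,0,0,0,0,0.45,-0.7,0.9,0,0,0,0,0.45,-0.7,0.9,0,0,0,0,0,0,0.9,0,0,0,0,0,0,0.5,0,0,0,0,0,0,0.5,0,0,0,0,0,0,0.5,0,0,0,0,0,0,0.5,0,0,0,0,0,0,0.5]' --newtons 25

```text
time: 12.5
position: [0.6014, 0.3236, 0.0111]
tool_rot: [0.696, 0.718, 0.0, 0.0]
ft_force: [0.5, -0.8, -0.9]
grip_width: 0.0598
grip_force: 25.0
```

Call:
send_rows --increments '[0,0,0,0,0,2,0.5,0,0,0,0,0,3,0.5,0,0,0.03,-0.5,-3.1,1,0.5,0,0,0.03,-0.5,-3.1,0,0.5,0,0,0.03,-0.5,-3.1,0,0.5,0,0,0,-0.5,-3.1,0,0.5,0,0,0,-0.5,-3.1,0,0.5,0,0,0,-0.6,-3.1,0,0.5,0,0,0,0,0,-2,0.5,0,0,0,0,0,0,0.5,0,0,0,0,0,0,0.5]'

```text
time: 13.42
position: [0.5695, 0.1374, 0.0505]
tool_rot: [0.664, 0.748, -0.001, -0.001]
ft_force: [1.2, 0.7, -0.9]
grip_width: 0.0597
grip_force: 25.0
```

Call:
send_rows --increments '[0,0,0,0.05,0,-1.5,0.5,0,0,0,0,0,-1.0,0.5,0,0,0,0,0,-0.6,0.5,0,0,0,0,0,0,0.5,0,0,0,0,0,0,0.5]'

```text
time: 13.83
position: [0.5707, 0.1384, 0.0199]
tool_rot: [0.663, 0.749, -0.0, -0.0]
ft_force: [0.3, 0.0, -1.4]
grip_width: 0.06
grip_force: 25.0
```

Call:
send_rows --increments '[0,0,0,0,0,0,0.85,0,0,0,0,0,0,0.85,0,0,0,0,0,0,0.85,0,0,0,0,0,2,0.85,0,0,0,0,0,4,1,0,0,0,0,0,4,1,0,0,0,0,0,4,1,0,0,0,-1,-3,4,1,0,0,0,-1,-3.5,4,1,0,0,0,-1,-3.5,4,1,0,0,0,-1,-3.5,0,1,0,0,0,-1,-3.5,0,1,0,0,0,-1,-3.5,0,1,0,0,0,-1,-3.5,0,1,0,0,0,0,0,0,1]'

```text
time: 15.08
position: [0.506, -0.0863, 0.255]
tool_rot: [0.666, 0.746, -0.001, 0.001]
ft_force: [0.3, 0.1, -0.4]
grip_width: 0.087
grip_force: 0.0
```

```bash
python3 - <<'E'
from h import *
c=cap('wrist','w5.png');print(robot.get_obs()['position'],robot.get_obs()['tool_rot']);topfit(c)
for n in ['scene','side']:
  cc=cap(n)
  for r in racks(cc): print(n,*r)
E
```

```text
[ 0.50654936 -0.08364599  0.25485762] [ 6.65524880e-01  7.46375489e-01 -3.20636520e-05  5.13476188e-04]
[363.  13.] [ 336    0   60   25 1079] rect [575.3  96.3] [58.8 23.2] 7.5 ztop 0.0337
[202. 247.] [ 172  222   51   57 2098] rect [ 419.5 -189.1] [59.8 68.9] 4.2 ztop 0.0234
[193. 339.] [ 168  322   51   33 1508] rect [ 419.2 -321.3] [60.7 39. ] 8.6 ztop 0.0237
scene [230. 186.] 397 0.034 [565.4 137.5] [ 64.9 111.1] 7.4
scene [291. 270.] 1690 0.026 [ 418.4 -284.2] [ 72.  259.3] 3.2
side [328. 203.] 620 0.023 [ 418.2 -280. ] [ 68.3 266.2] 3.1
side [243. 252.] 548 0.032 [567.6 141.8] [ 59.4 112.8] 6.8
```

View pics/w5.png

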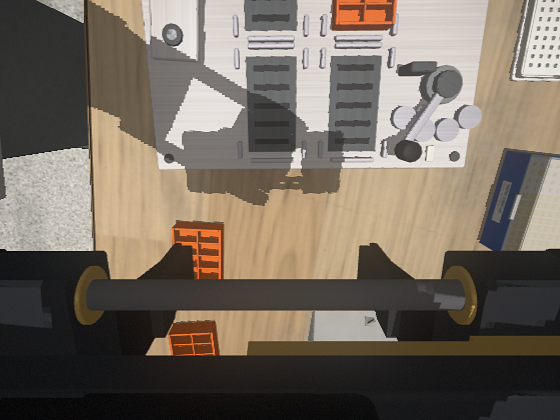

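Call:
send_rows --increments '[0,0,0,-0.8,-3.1,0,1,0,0,0,-0.8,-3.1,0,1,0,0,0,-0.8,-3.1,0,1,0,0,0,-0.8,-3.1,0,1,0,0,0,-0.8,-3.1,0,1,0,0,0,-0.8,-3.1,0,1,0,0,0,-0.8,-3.1,0,1,0,0,0,0,0,0,1,0,0,0,0,0,0,1,0,0,0,0,0,0,1]'

```text
time: 16.07
position: [0.4517, -0.296, 0.2541]
tool_rot: [0.663, 0.749, 0.0, -0.001]
ft_force: [0.5, 0.4, -0.2]
grip_width: 0.0871
grip_force: 0.0
```

```bash
python3 - <<'E'
from h import *
c=cap('wrist','w6.png');print(robot.get_obs()['position'],robot.get_obs()['tool_rot']);topfit(c)
E
```

```text
[ 0.45167202 -0.29564112  0.25411717] [ 6.62622551e-01  7.48953103e-01  3.85004269e-04 -6.75878261e-04]
[257.  98.] [ 229   46   58  107 5655] rect [ 420.3 -209.1] [ 59.5 107.7] 4.0 ztop 0.0251
[247. 225.] [ 219  181   56   90 4349] rect [ 425.1 -356.7] [ 59.6 108.7] 9.9 ztop 0.025
```

Call:
send_rows --increments '[0,0,-0.052,-1,2.9,0,1,0,0,0,-1,2.9,0,1,0,0,0,-1.1,2.85,-3,1,0,0,0,0,0,-3,1,0,0,0,0,0,-3,1,0,0,0,0,0,-3,1,0,0,0,0,0,-3,1,0,0,0,0,0,-3,1,0,0,0,0,0,-2,1,0,0,0,0,0,0,1,0,0,0,0,0,0,1]'

```text
time: 17.03
position: [0.4204, -0.2103, 0.0547]
tool_rot: [0.682, 0.731, 0.0, -0.001]
ft_force: [1.1, 0.7, 1.4]
grip_width: 0.0867
grip_force: 0.0
```

Call:
send_rows --increments '[0,0,0,0,0.1,-2,1,0,0,0,0,0,-1.5,1,0,0,0,0,0,-0.7,1,0,0,0,0,0,0,1,0,0,0,0,0,0,0.5,0,0,0,0,0,0,0.5,0,0,0,0,0,0,0.5,0,0,0,0,0,0,0.5,0,0,0,0,0,0,0.5,0,0,0,0,0,0,0.5]'

```text
time: 17.87
position: [0.4207, -0.2112, 0.0137]
tool_rot: [0.683, 0.731, 0.0, 0.0]
ft_force: [-0.4, 0.1, 3.3]
grip_width: 0.0595
grip_force: 25.0
```

Call:
send_rows --increments '[0,0,0,0,0,2,0.5,0,0,0,0,0,3,0.5,0,0,0,0,0,2.5,0.5,0,0,0.054,0.6,3,0,0.5,0,0,0,0.6,3,0,0.5,0,0,0,0.6,3,0,0.5,0,0,0,0.6,3,0,0.5,0,0,0,0.6,3,0,0.5,0,0,0,0.6,3,0,0.5,0,0,0,0.6,3,0,0.5,0,0,0,0.6,3,0,0.5,0,0,0,0.4,3,0,0.5,0,0,0,0.4,3,0,0.5,0,0,0,0,3,0,0.5,0,0,0,0,0.5,-1,0.5,0,0,0,0,0,0,0.5,0,0,0,0,0,0,0.5]'

```text
time: 19.28
position: [0.4755, 0.1239, 0.0775]
tool_rot: [0.662, 0.749, -0.001, -0.001]
ft_force: [-0.6, 0.7, -1.9]
grip_width: 0.0597
grip_force: 25.0
```

Call:
send_rows --increments '[0,0,0,0.1,0,-2,0.5,0,0,0,0,0,-1.5,0.5,0,0,0,0,0,-1.2,0.5,0,0,0,0,0,-0.9,0.5,0,0,0,0,0,0,0.5,0,0,0,0,0,0,0.5]'

```text
time: 19.78
position: [0.4775, 0.1228, 0.0219]
tool_rot: [0.663, 0.748, -0.0, -0.0]
ft_force: [0.2, -0.2, -0.8]
grip_width: 0.0596
grip_force: 25.0
```

Call:
send_rows --increments '[0,0,0,0,0,-0.1,0.5,0,0,0,0,0,0,0.85,0,0,0,0,0,0,0.85,0,0,0,0,0,0,0.85,0,0,0,0,0,2,0.85,0,0,0,0,0,3,1,0,0,0,0,0,3,1,0,0,0,0,-2,3,1,0,0,0,0,-3,3,1,0,0,0,0,-3,3,1,0,0,0,0,-3,3,1,0,0,0,0,-3,3,1,0,0,0,0,-3,2,1,0,0,0,0,-3,0,1,0,0,0,0,-3,0,1,0,0,0,0,0,0,1]'

```text
time: 21.12
position: [0.4784, -0.1088, 0.2702]
tool_rot: [0.664, 0.748, -0.0, 0.003]
ft_force: [-0.2, -0.1, -0.2]
grip_width: 0.0872
grip_force: 0.0
```

```bash
python3 - <<'E'
from h import *
c=cap('wrist','w7.png');print(robot.get_obs()['position'],robot.get_obs()['tool_rot']);topfit(c)
for n in ['scene','side']:
  cc=cap(n)
  for r in racks(cc): print(n,*r)
E
```

```text
[ 0.47764762 -0.10622527  0.26955537] [6.64239856e-01 7.47518979e-01 1.10224006e-04 8.81913333e-04]
[300.   4.] [272   0  58  10 578] rect [483.4  76.6] [59.3  8.9] 6.7 ztop 0.0341
[389.   4.] [362   0  58   8 417] rect [576.3  89.1] [59.   8.1] 6.6 ztop 0.034
[216. 332.] [ 191  311   50   44 1970] rect [ 422.1 -337.3] [60.  72.2] 9.9 ztop 0.0235
scene [219. 192.] 934 0.034 [519.5 129.7] [159.  110.2] 8.7
scene [310. 282.] 911 0.027 [ 423.6 -357.5] [ 65.1 110.2] 9.2
side [334. 193.] 261 0.023 [ 423.  -349.3] [ 58.3 115.4] 11.3
side [243. 252.] 558 0.032 [567.7 140.4] [ 60.4 116.8] 6.8
side [273. 257.] 575 0.032 [475.1 127.2] [ 60.1 116.5] 6.6
```

Call:
send_rows --increments '[0,0,0.05,-0.6,-2.8,0,1,0,0,0,-0.6,-2.8,0,1,0,0,0,-0.6,-2.8,0,1,0,0,0,-0.6,-2.8,0,1,0,0,0,-0.6,-2.8,0,1,0,0,0,-0.6,-2.8,0,1,0,0,0,-0.6,-2.8,-2,1,0,0,0,-0.6,-2.8,-2.5,1,0,0,0,-0.5,-2.7,-2.5,1,0,0,0,0,0,-2.5,1,0,0,0,0,0,-2.5,1,0,0,0,0,0,-2.5,1,0,0,0,0,0,-2.5,1,0,0,0,0,0,-2.5,1,0,0,0,0,0,-2,1,0,0,0,0,0,0,1,0,0,0,0,0,0,1]'

```text
time: 22.68
position: [0.4245, -0.3528, 0.0531]
tool_rot: [0.643, 0.766, 0.0, -0.002]
ft_force: [0.3, 1.2, 0.4]
grip_width: 0.0874
grip_force: 0.0
```

Call:
send_rows --increments '[0,0,0,0,-0.4,-2,1,0,0,0,0,0,-1.5,1,0,0,0,0,0,-0.6,1,0,0,0,0,0,0,1,0,0,0,0,0,0,0.5,0,0,0,0,0,0,0.5,0,0,0,0,0,0,0.5,0,0,0,0,0,0,0.5,0,0,0,0,0,0,0.5,0,0,0,0,0,0,0.5]'

```text
time: 23.52
position: [0.4247, -0.3591, 0.0136]
tool_rot: [0.644, 0.765, -0.0, 0.001]
ft_force: [0.4, 0.3, 3.7]
grip_width: 0.0601
grip_force: 25.0
```

Call:
send_rows --increments '[0,0,0,0,0,2,0.5,0,0,0,0,0,3,0.5,0,0,0,0,0,2.5,0.5,0,0,-0.05,0.6,3,0,0.5,0,0,0,0.6,3,0,0.5,0,0,0,0.6,3,0,0.5,0,0,0,0.6,3,0,0.5,0,0,0,0.6,3,0,0.5,0,0,0,0.6,3,0,0.5,0,0,0,0.6,3,0,0.5,0,0,0,0.6,3,0,0.5,0,0,0,0.6,3,0,0.5,0,0,0,0.6,3,0,0.5,0,0,0,0.7,3,0,0.5,0,0,0,0,2.1,-1,0.5,0,0,0,0,0,0,0.5,0,0,0,0,0,0,0.5]'

```text
time: 24.93
position: [0.4907, -0.0067, 0.0776]
tool_rot: [0.662, 0.75, -0.001, -0.001]
ft_force: [0.5, -0.1, -0.8]
grip_width: 0.0598
grip_force: 25.0
```

Call:
send_rows --increments '[0,0,0,0.05,0,-2,0.5,0,0,0,0,0,-1.5,0.5,0,0,0,0,0,-1.2,0.5,0,0,0,0,0,-1,0.5,0,0,0,0,0,0,0.5,0,0,0,0,0,0,0.5]'

```text
time: 25.43
position: [0.4921, -0.0089, 0.0208]
tool_rot: [0.663, 0.748, -0.0, -0.0]
ft_force: [0.0, -0.8, -1.6]
grip_width: 0.0599
grip_force: 25.0
```

Call:
send_rows --increments '[0,0,0,0,0.2,0,0.5,0,0,0,0,0,0,0.85,0,0,0,0,0,0,0.85,0,0,0,0,0,0,0.85,0,0,0,0,0,2,0.85,0,0,0,0,0,3,0.85,0,0,0,0,0,3,1,0,0,0,0,0,4,1,0,0,0,0,0,4,1,0,0,0,0,0,4,1,0,0,0,0,0,4,1,0,0,0,0,0,3,1,0,0,0,0,0,0,1,0,0,0,0,0,0,1]'

```text
time: 26.6
position: [0.4928, -0.006, 0.2931]
tool_rot: [0.663, 0.749, 0.001, 0.002]
ft_force: [0.0, -0.4, 0.3]
grip_width: 0.0871
grip_force: 0.0
```

```bash
python3 - <<'E'
from h import *
c=cap('wrist','w8.png');print(robot.get_obs()['position'],robot.get_obs()['tool_rot']);topfit(c)
W=cloud(c);g=c['image']
m=((g.max(2)<60)&(abs(W[...,2]-.073)<.004)).astype(np.uint8);m[250:]=0
n,l,s,ce=cv2.connectedComponentsWithStats(m)
for i in range(1,n):
    if s[i,4]>60: print(ce[i],s[i,4],W[l==i].mean(0))
E
```

```text
[ 0.49149649 -0.00569156  0.29125745] [6.62610278e-01 7.48964279e-01 1.37280492e-04 3.31456037e-04]
[354.  62.] [ 329    9   58  102 4348] rect [570.  138.4] [ 59.1 107. ] 6.9 ztop 0.0329
[275.  60.] [ 249   10   53  102 4583] rect [476.8 125.7] [ 58.4 106.9] 6.8 ztop 0.0316
[277. 170.] [ 250  131   49   86 3076] rect [491.5  -3.6] [ 58.5 107.6] 6.6 ztop 0.0326
```

View pics/w8.png

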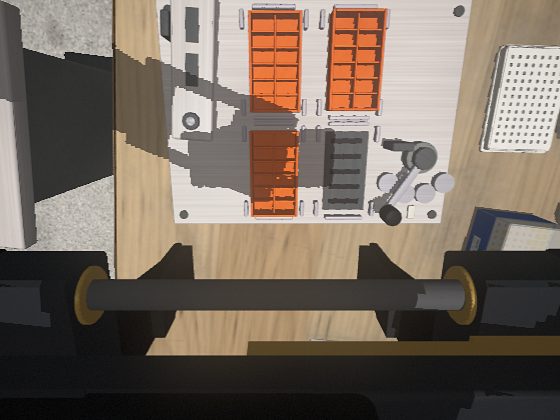

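Call:
send_rows --increments '[0,0,0,-1.2,3.1,0,0.7,0,0,0,-1.2,3.1,0,0.7,0,0,0,-1.2,3.1,0,0.7,0,0,0,-1.2,3.1,0,0.7,0,0,0,-1.2,3.1,0,0.7,0,0,0,-1.2,3.1,-1.5,0.7,0,0,0,-1.2,3.1,-2,0.7,0,0,0,-1.2,3.1,-2,0.7,0,0,0,-1.2,3.1,-2,0.7,0,0,0,-0.7,2.8,-2,0.7,0,0,0,0,0,-2.5,0.7,0,0,0,0,0,-2.5,0.7,0,0,0,0,0,-2,0.7,0,0,0,0,0,0,0.7,0,0,0,0,0,0,0.7]'

```text
time: 27.9
position: [0.3748, 0.3001, 0.1239]
tool_rot: [0.663, 0.749, -0.003, -0.001]
ft_force: [-0.4, 0.1, 0.3]
grip_width: 0.0609
grip_force: 0.0
```

```bash
python3 - <<'E'
from h import *
print(robot.get_obs()['position'])
for n in ['side','scene']:
  c=cap(n);W=cloud(c)
  m=(c['image'].max(2)<70)&(abs(W[...,0]-.376)<.025)&(abs(W[...,1]-.30)<.03)&(W[...,2]>.055)&(W[...,2]<.08)
  if m.sum(): P=W[m];print(n,m.sum(),P.mean(0).round(4),P.min(0).round(3),P.max(0).round(3))
E
```

```text
[0.37484979 0.30014985 0.12388942]
side 79 [0.3729 0.3065 0.0667] [0.363 0.292 0.055] [0.386 0.314 0.075]
scene 37 [0.3722 0.2919 0.0678] [0.364 0.284 0.057] [0.383 0.304 0.076]
```

Call:
send_rows --increments '[0,0,0,0,0,-2.5,0.7,0,0,0,0,0,-2.0,0.7,0,0,0,0,0,-1.7,0.7,0,0,0,0,0,0,0.4,0,0,0,0,0,0,0.1,0,0,0,0,0,0,0.1,0,0,0,0,0,0,0.1,0,0,0,0,0,0,0.1,0,0,0,0,0,0,0.1,0,0,0,0,0,0,0.1,0,0,0,0,0,0,0.1]'

```text
time: 28.92
position: [0.3771, 0.3013, 0.0646]
tool_rot: [0.663, 0.749, 0.0, 0.0]
ft_force: [-0.2, -0.5, 4.9]
grip_width: 0.0232
grip_force: 25.0
```

Call:
send_rows --increments '[0,0,0,1.5,0,0,0.1,0,0,0,2.48,-0.15,0,0.1,0,0,0,2.47,-0.3,0,0.1,0,0,0,2.4,-0.55,0,0.1,0,0,0,2.33,-0.8,0,0.1,0,0,0,2.25,-1.05,0,0.1,0,0,0,2.12,-1.3,0,0.1,0,0,0,1.98,-1.5,0,0.1,0,0,0,1.82,-1.68,0,0.1,0,0,0,1.64,-1.87,0,0.1,0,0,0,0,0,0,0.1,0,0,0,0,0,0,0.1]'

```text
time: 29.92
position: [0.5867, 0.2076, 0.0638]
tool_rot: [0.663, 0.748, -0.001, -0.0]
ft_force: [-1.8, -2.5, 2.5]
grip_width: 0.0231
grip_force: 25.0
```

```bash
python3 - <<'E'
import numpy as np
from h import *
p=robot.get_obs()['position'];pin=np.array([.389,.0515]);d=p[:2]-pin
a=np.arctan2(d[1],d[0]);print(p,np.linalg.norm(d),a,robot.get_obs()['ft_force'])
th=np.append(np.arange(a,.122,-.09),.122)
K=pin+.2495*np.c_[np.cos(th),np.sin(th)]
print(((np.vstack([K[1:]])-np.vstack([p[:2],K[1:-1]]))*100).round(2).tolist())
E
```

```text
[0.58671435 0.20757603 0.0637899 ] 0.25189420766623 0.6682450116934234 [-1.81852179 -2.52202926  2.52603304]
[[1.12, -1.97], [1.14, -1.93], [0.96, -2.03], [0.78, -2.11], [0.58, -2.17], [0.39, -2.21], [0.02, -0.15]]
```

Call:
send_rows --increments '[0,0,0,1.2,-1.95,0,0.1,0,0,0,1.15,-1.95,0,0.1,0,0,0,0.97,-2.03,0,0.1,0,0,0,0.8,-2.1,0,0.1,0,0,0,0.6,-2.15,0,0.1,0,0,0,0.35,-1.5,0,0.1,0,0,0,0.1,-0.5,0,0.1,0,0,0,0.05,-0.4,0,0.1,0,0,0,0,-0.3,0,0.1,0,0,0,0,0,0,0.1,0,0,0,0,0,0,0.1]'

```text
time: 30.83
position: [0.6363, 0.0834, 0.0634]
tool_rot: [0.663, 0.749, -0.0, -0.003]
ft_force: [-3.5, 4.4, 1.4]
grip_width: 0.0233
grip_force: 25.0
```

Call:
send_rows --increments '[0,0,0,0,-0.2,0,0.1,0,0,0,0,-0.2,0,0.1,0,0,0,0,0,0,0.1,0,0,0,0,0,0,0.1]'

```text
time: 31.17
position: [0.6363, 0.0831, 0.0634]
tool_rot: [0.663, 0.749, 0.002, -0.004]
ft_force: [-2.0, 15.5, 1.6]
grip_width: 0.0232
grip_force: 25.0
```

Call:
send_rows --increments '[0,0,0,0,0.3,0,0.1,0,0,0,0,0,0,0.6,0,0,0,0,0,0,0.6,0,0,0,0,0,0,0.6,0,0,0,0,0,2,0.6,0,0,0,0,0,3,0.6,0,0,0,0,0,3,0.6,0,0,0,0,-2.5,1,0.6,0,0,0,0,-3,0,0.6,0,0,0,0,-3,0,0.6,0,0,0,0.2,-3,0,0.6,0,0,0,0,0,0,0.6,0,0,0,0,0,0,0.6]'

```text
time: 32.25
position: [0.6418, -0.0382, 0.1543]
tool_rot: [0.664, 0.748, 0.0, 0.001]
ft_force: [0.3, -0.0, -0.6]
grip_width: 0.0523
grip_force: 0.0
```

```bash
python3 - <<'E'
from h import *
print(robot.get_obs()['position'])
c=cap('wrist','w9.png');W=cloud(c);topfit(c)
for n in ['scene','side']:
  c=cap(n);W=cloud(c)
  for nm,x,y,z0,z1 in [('bar',.636,.082,.053,.08),('lev',.638,-.03,.036,.07)]:
    m=(c['image'].max(2)<70)&(abs(W[...,0]-x)<.03)&(abs(W[...,1]-y)<.03)&(W[...,2]>z0)&(W[...,2]<z1)
    if m.sum(): P=W[m];print(n,nm,m.sum(),P.mean(0).round(4),P.min(0).round(3),P.max(0).round(3))
E
```

```text
[ 0.64184561 -0.03815116  0.15425691]
[84.  7.] [  37    0   95   16 1492] rect [481.5  94.4] [60.7 11.8] 6.6 ztop 0.03
[208.   5.] [166   0  82  16 889] rect [574.4 105.4] [59.1 11. ] 7.1 ztop 0.0302
[102. 147.] [  50   88  100  120 9978] rect [492.9  -9. ] [61.1 95.7] 7.0 ztop 0.031
scene bar 32 [0.6299 0.0748 0.0684] [0.623 0.066 0.058] [0.643 0.086 0.075]
scene lev 62 [ 0.6344 -0.036   0.0531] [ 0.625 -0.046  0.037] [ 0.644 -0.022  0.066]
side bar 53 [0.6323 0.0871 0.0659] [0.621 0.066 0.055] [0.644 0.097 0.074]
side lev 40 [ 0.6362 -0.0232  0.0523] [ 0.629 -0.033  0.037] [ 0.646 -0.017  0.063]
```

View pics/w9.png

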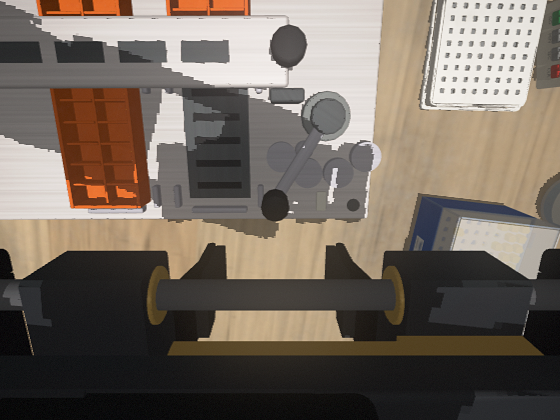

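Call:
send_rows --increments '[0,0,0,-0.2,0.4,-2,0.6,0,0,0,-0.2,0.4,-2.5,0.6,0,0,0,0,0,-2.5,0.6,0,0,0,0,0,-2,0.6,0,0,0,0,0,-1.5,0.6,0,0,0,0,0,0,0.6,0,0,0,0,0,0,0.1,0,0,0,0,0,0,0.1,0,0,0,0,0,0,0.1,0,0,0,0,0,0,0.1,0,0,0,0,0,0,0.1,0,0,0,0,0,0,0.1,0,0,0,0,0,0,0.1]' --newtons 15

```text
time: 33.48
position: [0.6399, -0.0273, 0.0502]
tool_rot: [0.663, 0.749, 0.002, 0.002]
ft_force: [4.0, 2.1, -1.2]
grip_width: 0.0214
grip_force: 15.0
```

Call:
send_rows --increments '[0,0,0,0.6,-0.26,0,0.1,0,0,0,0.6,-0.22,0,0.1,0,0,0,0.6,-0.16,0,0.1,0,0,0,0.6,-0.1,0,0.1,0,0,0,0.6,-0.05,0,0.1,0,0,0,0.6,0,0,0.1,0,0,0,0.5,0.05,0,0.1,0,0,0,0.3,0.02,0,0.1,0,0,0,0,0,0,0.1,0,0,0,0,0,0,0.1]'

```text
time: 34.32
position: [0.6827, -0.0361, 0.0498]
tool_rot: [0.663, 0.749, 0.001, 0.002]
ft_force: [2.6, -3.9, 2.5]
grip_width: 0.0217
grip_force: 15.0
```

Release, rise and look.

Call:
send_rows --increments '[0,0,0,0,0,0,0.6,0,0,0,0,0,0,0.6,0,0,0,0,0,0,0.6,0,0,0,0,0,2,0.6,0,0,0,0,0,3,0.6,0,0,0,0,0,3,0.6,0,0,0,0,0,3,0.6,0,0,0,-2,0,3,0.6,0,0,0,-3,0,3,0.6,0,0,0,-3,0,3,0.6,0,0,0,-3,0,3,0.6,0,0,0,0,0,2,0.6,0,0,0,0,0,0,0.6,0,0,0,0,0,0,0.6,0,0,0,0,0,0,0.6]'

```text
time: 35.57
position: [0.5722, -0.0344, 0.2962]
tool_rot: [0.663, 0.749, -0.0, -0.001]
ft_force: [0.5, -0.4, -0.9]
grip_width: 0.0521
grip_force: 0.0
```

```bash
python3 - <<'E'
from h import *
print(robot.get_obs()['position'],robot.get_obs()['ft_force'])
c=cap('wrist','w10.png');topfit(c)
E
```

```text
[ 0.57218985 -0.03435873  0.29619818] [ 0.49360913 -0.44673901 -0.89344897]
[206.  33.] [ 177    0   58   65 3277] rect [473.4 120.2] [60.  68.6] 8.5 ztop 0.0303
[292.  33.] [ 267    0   53   65 3160] rect [570.9 132.1] [58.7 66.6] 7.1 ztop 0.0304
[219. 135.] [ 188  110   52   72 1897] rect [492.2  -5.6] [59.2 86.4] 7.2 ztop 0.0301
```

View pics/w10.png

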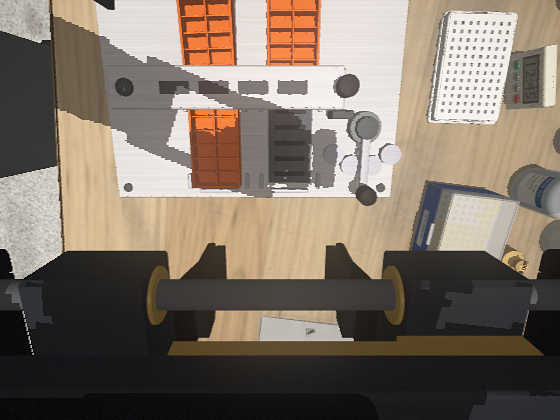

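The lever stands in the middle notch (knob at 366,195). The bar is shut against its stop, and the three racks are seated.

```bash
python3 -c "
from rig import robot
print(robot.hand_in())"
```

```text
the job is handed in; nothing more can be done
None
```

The job is handed in, with no verdict returned: my last wrist image shows all three racks seated in bays 1, 2 and 3, the bar shut against its stop, and the lever in the marked middle notch; I never reached for the marker or tweezers.

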